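# Load the smear stainer and start it

## Task

Hang the wire basket that holds the glass slides by its bail over the stainer's lift arm, behind the arm's upturned tip, keeping the slides upright and setting it down gently, and let go. Then turn the programme selector on the sloped panel one click clockwise, from off to its first position and no further, and let go. Leave the spare empty basket, the tube rack and the bottles where they stand.

Things in the scene. Friction and masses are not known exactly. Their poses are not given: they have to be found in the camera images.
- stainer: Slide stainer fixed to the counter, white housing 280 deep (x) by 320 wide (y). Origin: centre of its underside. x runs from its front to its back, y to the left seen from its front, z up. Front lip 35 high; control panel sloping up at 30 degrees from x -140, z 35 to x -27, z 100; flat deck at z 100 behind it, with an open dish under the arm and a covered dish (top of its handle z 136)
- lift_mid (a point): Point on top of the lift arm where the bail is to rest: 275 above the counter, 157 above the dish rim; axes as the stainer's. The arm is a level round steel bar, 10 in diameter, along the stainer's x, free at its front end. 55 behind this point it enters a collar (18 in diameter) on the lift column, which is 50 wide in y and 11 taller than this point
- lift_tip (a point): Top of the arm's upturned free end, 56 in front of lift_mid (-x of the stainer) and 12 higher than it; axes as the stainer's. The closed bail has to pass over this tip from the front
- basket: Loose steel basket with eight glass slides, 0.14 to 0.28 kg; tray 62 (x) by 89 (y) by 32 high. Origin: centre of its underside; y along the slides, z up. A rigid bail of 12 wide, 3 thick strip stands in its y-z plane: from the tray's ends at z 60 it slopes in, and from z 85 to 138 it is an upright loop, 40 wide outside, 34 inside. Grip it across the outside of the loop, fingers at +-y
- bail (a point): Middle of the underside of the bail loop's flat top, 135 above the basket's underside; axes as the basket's. This surface comes to lie on the arm
- selector (a joint): Angle of the programme selector, rad: 0 off, 1.047 first position, 2.094 second; grows clockwise seen facing the panel. Each position is a sprung notch: leaving one takes about 0.18 N m, and past about half way the knob snaps on into the next; left alone it rests in the nearest notch. Stops just before off and just after the second
- selector_grip (a point): Point on the knob's axis, 21 above the panel, in the right half of the panel. z points out of the panel along the axis, 30 degrees from vertical; the frame turns with the knob. Black knob: disc 50 across, 9 high; on it a bar grip 48 long, 14 thick, its top 12 above this point. The bar lies 60 degrees from this frame's x towards y; at off it points 60 degrees left of straight up the panel
- spare_basket: Loose empty basket like the other but without slides, 0.13 kg; to be left alone. Origin at the centre of its underside
- tube_rack: Loose grey two-step tube rack, 100 by 150 by 126 high with tubes, to be left alone. Origin at the centre of its underside
- wash_bottle: Loose white wash bottle, 62 in diameter, 175 high, bent spout; to be left alone. Origin at the centre of its underside
- oil_bottle: Loose amber dropper bottle, 35 in diameter, 96 high; to be left alone. Origin at the centre of its underside

How it is judged:
By the outcome, as a careful person would: the job done as asked, in the order asked, and still so for the second after the job is handed in, with the robot touching nothing.
It also fails if it takes over 61 s, if anything falls off the work surface, if the arm or the gripper's body presses on something with over 40 N, if the wrist force passes 120 N, or if a joint passes its speed limit or range.

## Robot

A 7-joint arm with a two-finger parallel gripper is mounted at the origin on the work surface. World frame = base frame: x ahead of the robot, y to its left, z up, the work surface at z = 0. Lengths are in mm, angles in rad, forces in N, time in s.
With the tool pointing down it reaches from about 400 to 875 mm from the base axis. Payload 6.5 kg.
Tool frame: the origin (TCP) lies on the front face of the gripper's body, between the roots of the fingers; the fingertips stand 73 mm ahead of it and the grasp point (between the pads) lies 54 mm ahead of it (bot.grip_point_offset is the distance from the TCP to the grasp point, in mm); z points along the fingers, y is the line along which they close (so a half turn about z gives the same grasp; the last joint's range is limited). The gripper opens to 85 mm and grips with 20 to 120 N. Pads are 22 mm wide; open, the fingers measure 114 mm over their backs; the gripper's body (76 mm by 85 mm) begins 54 mm behind the grasp point. The pads swing forward as they close: fully open they stand 13 mm farther back than shut.
Start: joints at [-1.272, 0.536, -0.004, 1.538, 0.003, 1.067, -0.071], TCP at [231.888, 607.221, 303.89] pointing down, gripper open.
Joint ranges: [-2.7, 2.7], [-0.37, 2.16], [-1.27, 1.26], [0.24, 2.4], [-1.31, 4.45], [0.19, 1.91], [-2.76, 2.76]. Speed limits (rad/s): [2.39, 2.39, 3.14, 3.14, 3.14, 3.14, 3.14].

## Interface

Orientations are given as a 3x3 rotation matrix whose columns are the frame's x, y, z axes.
In Python, from rig import telemetry, optics, bot gives the robot as it stands. The module is installed in compiled form; this text tells all that it offers.
- The arm moves only by the tool arm_command, never from a script. Its arguments are lists of equal length, an entry for each row: "linear": the shift along the tool's x, y, z in units of 50 mm (1.0 is 50 mm), a list of three; "rot": the turn, a rotation vector about the tool's x, y, z in units of 8 degrees (1.0 is 8 degrees), a list of three; "claw": the closure, from 0 (fully open) to 1 (shut). A call has 1 to 12 rows; each row shifts and turns the commanded pose from where the row before left it, along the tool's axes as they then stand; what a row does not reach is not made up. A row lasts 1/10 s, in which the tool goes at most 50 mm and 8.59 degrees, less where a joint would pass 70% of its speed; a pose out of reach is approached as far as the arm can. A call is refused whole if a number of a shift passes 1 or a number of a turn 1, either way. A call with a gripper value outside its range is refused whole. The fingers move at their own pace and stop on an object; "force" is the grip in N (left out, the last holds). Time passes only in rows, so rows that do not move let the fingers close. It gives the time, the measured TCP pose, the force, the opening and the grip force at its end, in the units of the state.
- telemetry.state(): the state, without advancing time (a new reading comes with each control period).
- optics.camera(name): name is "side" or "top"; returns (picture, depth): 384x512x3 uint8, red, green, blue; 384x512 float32, mm along the optical axis (not along the pixel's ray), 0 where there is no reading.
- optics.calibration(name): a dict with "camera_matrix" (3x3 intrinsics, pixels), "k1" (the pictures are not rectified: a ray, as slopes to the right and down, at radius r is drawn at 1 + k1 r^2 times it, then the intrinsics apply), "R" (3x3) and "t" (3): a world point X has camera coordinates R X + t. Camera axes: x right, y down, z forward; pixel columns grow to the right and rows downward; lengths in mm; the calibration is good to about 2 mm. A picture is of the moment at which its call begins. calibration takes no time and is no camera call.
- bot.sign_off(): hands the job in; it is judged then, once.
Trained networks look in the newest picture that a camera, given by its name, has taken for a name from the list of things; names that differ only in an ending like _2 or _b are one class to them, and where a whole thing is asked for, a point or a joint stands for the part that bears it (a point fixed in the world has none). Each returns a list of dicts, best first, with "confidence" (0 to 1); they miss things now and then, are a little off and sometimes report something else, mostly with a low value. They report only what shows in the picture. A call takes as long as a camera call.
- optics.look_for(label, camera): "rect" ([left, top, right, bottom] in pixels, round what is visible of it).
- optics.pinpoint(label, camera): "centre" ([row, column] in pixels: a listed point, or the origin of a listed thing).
The state is a dict: "t": time; "joints": joint angles; "dq": joint speeds; "joint_efforts": joint torques, N m; "tcp_pos": TCP position; "tcp_rot": TCP orientation; "force": force on the tool from outside, world axes, zero at the start; "wrist_torque": the same for the moment, N m; "grip_width": finger opening in mm; "gripper_force": force on a finger pad.
Only numpy, scipy, OpenCV 4.12 (cv2) and the standard library are available. Lean on these libraries where they do the work, as an engineer would, in place of code of your own. Each camera call takes 0.05 s, during which the arm holds its last target. There are 200 camera calls.

## Working session

There is one attempt and no reset: what is moved stays moved. The work goes in short steps, Python scripts to look and compute and a tool call to move; the robot and the scene stay as the last step left them, time stands still between calls to the robot, and variables do not carry over. Pictures are saved under pics/ and viewed, at most 10 in all, crops included, and the job is handed in when it is done.

Besides the shell and the picture viewer there is one more tool, called after ">>>" in YAML: its name, and indented under it one key for each argument. arm_command: Moves the arm, as the interface text tells. Its arguments: {"type":"object","properties":{"linear":{"type":"array"},"rot":{"type":"array"},"claw":{"type":"array"},"force":{"type":"number"}},"required":["linear","rot","claw"]}

```bash
mkdir -p pics; cat > h.py <<'E'
import numpy as np, cv2
from rig import telemetry, optics, bot
def cal(n):
    c=optics.calibration(n); return np.array(c["camera_matrix"]),c["k1"],np.array(c["R"]),np.array(c["t"])
def ray(n,r,c):
    K,k1,R,t=cal(n)
    p=cv2.undistortPoints(np.array([[[c,r]]],float),K,np.array([k1,0,0,0.]))[0,0]
    return -R.T@t, R.T@np.array([p[0],p[1],1.])
def atz(n,r,c,z):
    o,d=ray(n,r,c); return o+d*(z-o[2])/d[2]
def atd(n,r,c,depth):
    o,d=ray(n,r,c); return o+d*depth
def tri(a,b):
    (o1,d1),(o2,d2)=a,b
    A=np.stack([d1,-d2],1); s=np.linalg.lstsq(A,o2-o1,rcond=None)[0]
    p,q=o1+d1*s[0],o2+d2*s[1]; return (p+q)/2,np.linalg.norm(p-q)
def proj(n,X):
    K,k1,R,t=cal(n); return cv2.projectPoints(np.atleast_2d(X).astype(float),cv2.Rodrigues(R)[0],t,K,np.array([k1,0,0,0.]))[0][:,0]
def cloud(n,D):
    K,k1,R,t=cal(n); v,u=np.mgrid[:384,:512]
    p=cv2.undistortPoints(np.stack([u,v],-1).reshape(-1,1,2).astype(float),K,np.array([k1,0,0,0.])).reshape(384,512,2)
    P=np.dstack([p,np.ones((384,512))])*D[...,None]
    W=(P-t)@R; W[D==0]=np.nan; return W
E
python3 - <<'E'
from h import *
np.set_printoptions(precision=1,suppress=True)
for n in("side","top"):
    im,D=optics.camera(n); cv2.imwrite(f"pics/{n}0.png",cv2.resize(im[...,::-1],(800,600),interpolation=cv2.INTER_CUBIC)); np.save(f"{n}0.npy",D)
    K,k1,R,t=cal(n); print(n,K[0,0],k1,-R.T@t,R[2])
obs={}
for l in "stainer lift_mid lift_tip basket bail selector_grip spare_basket tube_rack wash_bottle oil_bottle".split():
    for n in("side","top"):
        for q in optics.pinpoint(l,n)[:2]:
            print(l,n,np.array(q["centre"]),round(q["confidence"],2)); obs.setdefault((l,n),q["centre"])
    if (l,"side") in obs and (l,"top") in obs: print("   TRI",*tri(ray("side",*obs[l,"side"]),ray("top",*obs[l,"top"])))
s=telemetry.state();print(s["t"],s["tcp_pos"],s["tcp_rot"],s["force"])
E
```

```text
side 357.5795810432494 -0.04197929305283778 [  77.8 -884.   750.3] [ 0.4  0.8 -0.5]
top 384.4138264932192 -0.11642711612077952 [ 486.9    4.5 1417. ] [ 0.1  0.  -1. ]
stainer side [222.5 261. ] 0.79
stainer top [180.6 250.9] 0.57
   TRI [610.3  55.9  12.9] 15.714581645575851
lift_mid side [160.4 251. ] 0.58
lift_mid top [192.4 256. ] 0.66
lift_mid top [222.4 156.5] 0.36
   TRI [555.7  28.9 283.3] 3.12746906332595
lift_tip side [159.3 268.9] 0.81
lift_tip top [179.7 265.6] 0.94
   TRI [597.2  -2.  288.7] 6.896072569485097
basket side [310.7 266.1] 0.62
basket top [233.8 345.2] 0.95
basket top [173.6 161.3] 0.63
   TRI [ 418.7 -294.3   -3.9] 2.1158238119744674
bail side [270.6 265.9] 0.83
bail side [158.9 272. ] 0.57
bail top [237.3 357.1] 0.71
bail top [173.3 161.6] 0.23
   TRI [ 414.2 -302.2  147.4] 1.3705235670684912
selector_grip side [195.  291.4] 0.45
selector_grip top [144.4 247.6] 0.43
   TRI [736.8  61.7  87.4] 2.4119388975701765
spare_basket side [282.7 329.1] 0.58
spare_basket top [146.  249.3] 0.73
spare_basket top [177.7 347.7] 0.7
   TRI [ 869.5   39.3 -397.8] 116.9993573902431
tube_rack top [224.5 153.9] 0.57
wash_bottle side [188. 237.] 0.49
wash_bottle top [173.3 162.7] 0.61
   TRI [656.3 383.3 -12.2] 14.97355153266723
oil_bottle side [339.  330.1] 0.79
oil_bottle side [194.8 292.2] 0.73
oil_bottle top [208.4 388.7] 0.67
   TRI [ 509.2 -457.3    1. ] 6.749812293387111
1.1 [231.9 607.2 303.9] [[-0.9  0.4 -0. ]
 [ 0.4  0.9 -0. ]
 [-0.  -0.  -1. ]] [0.1 0.3 0.4]
```

View pics/side0.png

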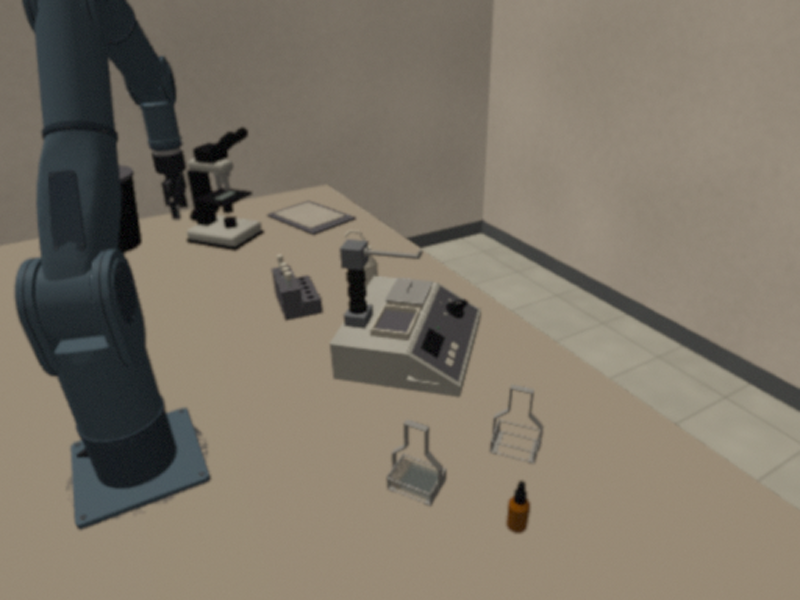

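View pics/top0.png

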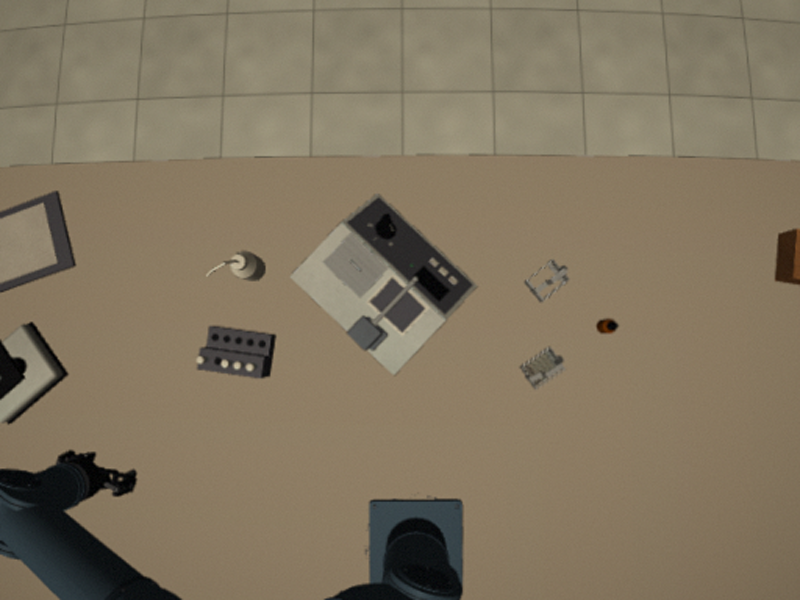

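The side view shows the loaded basket at about (415,470), the spare at (517,430), and the stainer with its front facing away from the robot. In the top view the loaded basket is at (541,367) and the knob at (385,227). The arm runs from the column at (366,332) to its tip at (415,280). Next I refine these with depth.

```bash
python3 - <<'E'
from h import *
np.set_printoptions(precision=1,suppress=True)
W={n:cloud(n,np.load(f"{n}0.npy")) for n in("top","side")}
def fit(P):
    r=cv2.minAreaRect(P[:,:2].astype(np.float32)); return r
P=W["top"].reshape(-1,3)
near=lambda P,c,r:P[np.hypot(P[:,0]-c[0],P[:,1]-c[1])<r]
for n in W:
    P=W[n].reshape(-1,3);P=P[~np.isnan(P[:,0])]
    S=near(P,(640,40),260)
    print(n,"table z",np.median(near(P,(300,-350),60)[:,2]))
    S1=S[(S[:,2]>15)&(S[:,2]<140)];print(" housing",len(S1),fit(S1))
    S2=S[(S[:,2]>94)&(S[:,2]<108)];print(" deck",len(S2),np.median(S2[:,2]),fit(S2))
    A=near(P,(580,10),90);A=A[(A[:,2]>255)&(A[:,2]<300)];print(" arm",len(A),fit(A),A[:,2].max())
    # arm thin part
    B=near(P,(417,-295),75);B=B[(B[:,2]>12)&(B[:,2]<150)]; print(" basket",len(B),fit(B[B[:,2]<45]) if (B[:,2]<45).sum()>5 else 0)
    T=B[B[:,2]>100]; 
    if len(T)>3: print("  loop",len(T),T.mean(0),T[:,2].max(),np.linalg.svd(T[:,:2]-T[:,:2].mean(0))[2][0],T[:40])
    L=B[(B[:,2]>60)];
    if len(L)>3: print("  bail",len(L),L.mean(0),np.linalg.svd(L[:,:2]-L[:,:2].mean(0))[2][0])
E
python3 - <<'E'
import cv2,numpy as np
from h import *
a=cv2.imread("pics/top0.png")
# crops, from fresh image
im,D=optics.camera("top"); im=im[...,::-1]
c1=cv2.resize(im[115:245,180:315],None,fx=4,fy=4,interpolation=cv2.INTER_CUBIC)
c2=cv2.resize(im[205:260,315:375],None,fx=4,fy=4,interpolation=cv2.INTER_CUBIC)
o=np.zeros((520,800,3),np.uint8);o[:c1.shape[0],:540]=c1;o[:220,545:785]=c2
im,D=optics.camera("side"); c3=cv2.resize(im[260:325,240:300,::-1],None,fx=4,fy=4,interpolation=cv2.INTER_CUBIC);o[230:490,545:785]=c3
cv2.imwrite("pics/c1.png",o)
E
```

```text
top table z -0.959668938048293
 housing 6695 ((616.330322265625, 68.59535217285156), (320.84173583984375, 281.10394287109375), 46.438899993896484)
 deck 3093 99.58842187248337 ((603.0526123046875, 80.02085876464844), (318.29132080078125, 245.20993041992188), 46.539276123046875)
 arm 128 ((561.1282348632812, 37.088844299316406), (9.970779418945312, 113.30207824707031), 46.662269592285156) 286.4469722332794
 basket 289 ((415.400146484375, -296.36541748046875), (61.21296310424805, 87.0452651977539), 33.92816162109375)
  loop 50 [ 415.8 -293.5  134. ] 142.04624561792346 [-0.6  0.8] [[ 430.7 -308.2  109.6]
 [ 431.3 -308.2  123.9]
 [ 432.  -307.1  142. ]
 [ 428.6 -304.6  138.4]
 [ 428.6 -307.7  139.7]
 [ 425.4 -297.6  139.1]
 [ 425.2 -301.9  135.5]
 [ 425.1 -305.6  134.2]
 [ 425.1 -308.6  135.6]
 [ 425.3 -311.   139.7]
 [ 422.  -294.6  137.4]
 [ 422.  -297.7  138.5]
 [ 422.  -301.   138.9]
 [ 422.1 -303.8  141.3]
 [ 421.7 -308.7  134.8]
 [ 422.  -310.7  140.6]
 [ 418.6 -291.6  135.4]
 [ 418.7 -294.4  138.3]
 [ 418.5 -298.7  134.1]
 [ 418.5 -301.9  135. ]
 [ 418.5 -304.8  137. ]
 [ 415.4 -2
[... 1379 characters left out ...]
37.6]
 [ 419.7 -291.8  138.8]
 [ 400.7 -284.6  138.5]
 [ 401.4 -288.6  141.3]
 [ 404.5 -288.1  139.5]
 [ 407.6 -287.8  137.9]
 [ 409.2 -289.9  138.8]
 [ 411.9 -290.3  137.9]
 [ 412.4 -294.5  140.9]
 [ 415.6 -293.9  138.9]
 [ 417.9 -294.9  138.6]
 [ 419.7 -296.8  139.3]
 [ 421.7 -298.3  139.5]
 [ 424.4 -298.6  138.6]
 [ 401.1 -283.9  134.5]
 [ 403.4 -284.8  134.1]
 [ 403.8 -289.4  137.5]
 [ 406.3 -290.   136.9]
 [ 406.  -295.7  141.4]
 [ 409.5 -294.4  138.8]
 [ 411.9 -295.2  138.4]
 [ 414.3 -296.1  138. ]
 [ 416.7 -297.   137.6]
 [ 418.3 -299.2  138.5]
 [ 420.5 -300.3  138.3]
 [ 423.  -301.   137.8]
 [ 424.1 -304.1  139.7]
 [ 426.4 -305.1  139.4]]
  bail 259 [ 418.  -302.1  105.3] [ 0.6 -0.8]
```

View pics/c1.png

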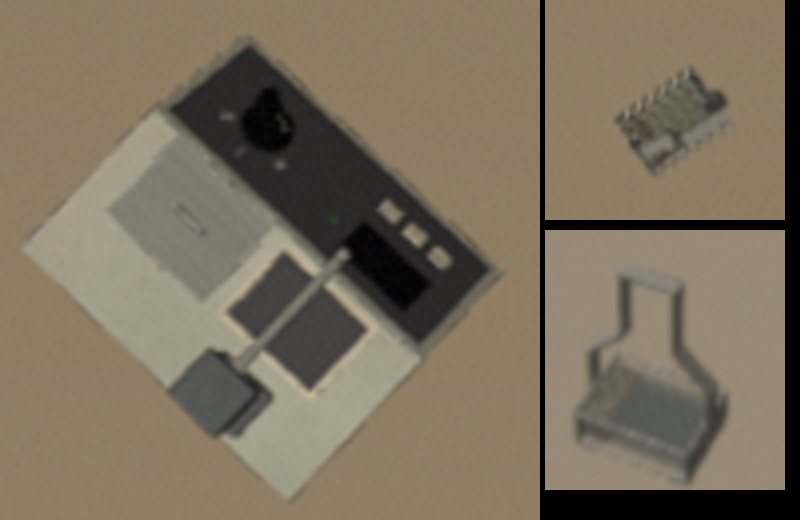

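The crop shows the knob at (268,122), with its bar end pointing up and slightly right. The arm tip is at (345,255). The bail loop stands upright over the tray. The geometry agrees with the given sizes: the housing measures 320×281, and the selector height of 87.4 matches the 87.8 I computed.

```bash
cat >> h.py <<'E'
def rz(a): a=np.radians(a); return np.array([[np.cos(a),-np.sin(a),0],[np.sin(a),np.cos(a),0],[0,0,1]])
def down(ya):  # tool down, tool y at world angle ya (deg)
    y=np.array([np.cos(np.radians(ya)),np.sin(np.radians(ya)),0]); z=np.array([0,0,-1.]); return np.stack([np.cross(y,z),y,z],1)
def delta(p0,R0,p1,R1):
    "shift in tool units (R0 axes) and rotvec in units"
    return R0.T@(np.array(p1)-p0)/50, np.degrees(cv2.Rodrigues(R0.T@R1)[0][:,0])/8
def now():
    s=telemetry.state(); return np.array(s["tcp_pos"]),np.array(s["tcp_rot"]),s
E
python3 - <<'E'
from h import *
np.set_printoptions(precision=3,suppress=True)
f=np.array([.724,-.690,0]);ys=np.array([-.69,-.724,0])
for n in("top","side"):
    P=cloud(n,np.load(f"{n}0.npy")).reshape(-1,3);P=P[P[:,2]>262];P=P[P[:,2]<292]
    u=(P-[616,66,0])@f;v=(P-[616,66,0])@ys
    m=(abs(v-60)<25)&(u>-40)&(u<90);P,u,v=P[m],u[m],v[m]
    for a in range(-40,60,10):
        k=(u>=a)&(u<a+10)
        if k.sum(): print(n,a,k.sum(),v[k].mean(),v[k].min(),v[k].max(),P[k][:,2].max(),P[k][:,2].mean())
    print("tip",u.max())
p,R,s=now();print(R)
for tgt in([232,607,420],[480,200,420],[470,-100,420],[416,-297,330],): 
    d,_=delta(p,R,tgt,R);print(tgt,d);p=np.array(tgt)
print(delta(p,R,p,down(123.7))[1],delta(p,R,p,down(-56.3))[1])
E
```

```text
top -40 8 58.65761673842097 55.17843578167788 61.92653556539605 276.7851731956223 273.64801881645894
top -30 10 58.679134078741 55.65228328696384 62.06094297135516 277.526973675843 273.12353475148956
top -20 12 58.13582880207169 53.783136863585526 62.50158682116935 276.9555116502189 273.4882965091228
top -10 12 58.36488103871619 53.91638671925191 62.58553625198639 278.0233243539187 272.35929459631205
top 0 11 58.78398771562893 54.31659317847609 62.90493263532906 279.14475013468547 274.6397983007436
top 10 11 58.85530660294928 54.49586852183432 63.30953680885609 274.12385628689566 271.6517390007095
top 20 12 59.38424594049939 54.7073827118044 63.54700271616978 283.83972364456184 275.48418495097803
top 30 8 58.097365443304234 53.54358179796225 62.30267342448652 286.4469722332794 284.213454561885
tip 36.87826171862538
side -40 9 62.879642990671385 59.362057178079205 64.73627562303572 276.47299141053725 273.47480351686386
side -30 10 62.32735064109355 54.7819840671888 66.2916451715074 277.765436911028 274.5963843930192
side -20 10 62.58433753885199 58.2370361498737 65.85436314327784 276.6965869870742 272.4677011521909
side -10 9 63.87795387991199 60.98639309593731 66.34526918286663 276.8059019042281 273.355442345989
side 0 9 62.01410410777751 57.1863704405618 64.96752935853654 276.9088100694687 273.4305986698115
side 10 11 60.410931502090754 56.023275492441954 65.31512547157097 276.7610382594131 273.4040735789215
side 20 9 63.49887894331664 60.517699931294686 67.69534676553926 277.74079823115574 272.5855532740695
side 30 16 62.41158730748872 59.8504606762924 65.63360184431606 286.832858415949 278.87884303234165
tip 39.973048385201636
[[-0.934  0.357  0.   ]
 [ 0.357  0.934  0.   ]
 [-0.     0.    -1.   ]]
[232, 607, 420] [-0.004 -0.004 -2.322]
[480, 200, 420] [-7.538 -5.835 -0.   ]
[470, -100, 420] [-1.954 -5.676 -0.   ]
[416, -297, 330] [-0.397 -4.066  1.8  ]
[ 0.     0.    -6.825] [ 0.    -0.001 15.675]
```

```bash
cat >> h.py <<'E'
def rows(p0,R0,p1,R1,n):
    p0=np.array(p0,float);p1=np.array(p1,float);rv=cv2.Rodrigues(R0.T@R1)[0][:,0]/n
    L=[];R=R0.copy()
    for i in range(n):
        L.append(np.round(R.T@(p1-p0)/n/50,2)+0.); R=R@cv2.Rodrigues(rv)[0]
    print("lin",str([list(map(float,l)) for l in L]).replace(" ","")); print("rot each",np.round(np.degrees(rv)/8,3),"n",n)
E
python3 - <<'E'
from h import *
p,R,s=now()
y0=np.degrees(np.arctan2(R[1,1],R[0,1]))
rows(p,R,[300,590,420],down(y0-15),4)
rows([300,590,420],down(y0-15),[490,160,420],down(y0-55),11)
rows([490,160,420],down(y0-55),[440,-180,400],down(y0-105),8)
rows([440,-180,400],down(y0-105),[416,-297.5,300],down(-56.3),4)
E
```

```text
lin [[-0.35,0.04,-0.58],[-0.35,0.06,-0.58],[-0.34,0.09,-0.58],[-0.33,0.11,-0.58]]
rot each [ 0.    -0.     0.469] n 4
lin [[-0.74,-0.43,0.0],[-0.76,-0.38,0.0],[-0.79,-0.33,0.0],[-0.81,-0.28,0.0],[-0.82,-0.23,0.0],[-0.84,-0.18,0.0],[-0.85,-0.13,0.0],[-0.85,-0.07,0.0],[-0.85,-0.02,0.0],[-0.85,0.04,0.0],[-0.85,0.09,0.0]]
rot each [0.    0.    0.455] n 11
lin [[-0.79,-0.33,0.05],[-0.82,-0.24,0.05],[-0.85,-0.15,0.05],[-0.86,-0.06,0.05],[-0.86,0.04,0.05],[-0.85,0.13,0.05],[-0.83,0.22,0.05],[-0.8,0.31,0.05]]
rot each [0.    0.    0.781] n 8
lin [[-0.55,0.25,0.5],[-0.52,0.29,0.5],[-0.49,0.34,0.5],[-0.46,0.38,0.5]]
rot each [0.    0.    0.637] n 4
```

>>> arm_command:
  linear:
    - [-0.35,0.04,-0.58]
    - [-0.35,0.06,-0.58]
    - [-0.34,0.09,-0.58]
    - [-0.33,0.11,-0.58]
  rot:
    - [0,0,0.47]
    - [0,0,0.47]
    - [0,0,0.47]
    - [0,0,0.47]
  claw: [0,0,0,0]

```text
t: 1.6
tcp_pos: [300.8, 589.6, 421.2]
tcp_rot: [[-0.808, 0.589, 0.0], [0.589, 0.808, 0.0], [-0.0, 0.0, -1.0]]
force: [0.5, -0.7, 0.1]
grip_width: 85.4
gripper_force: 0.0
```

>>> arm_command:
  linear:
    - [-0.74,-0.43,0.0]
    - [-0.76,-0.38,0.0]
    - [-0.79,-0.33,0.0]
    - [-0.81,-0.28,0.0]
    - [-0.82,-0.23,0.0]
    - [-0.84,-0.18,0.0]
    - [-0.85,-0.13,0.0]
    - [-0.85,-0.07,0.0]
    - [-0.85,-0.02,0.0]
    - [-0.85,0.04,0.0]
    - [-0.85,0.09,0.0]
  rot:
    - [0,0,0.45]
    - [0,0,0.45]
    - [0,0,0.45]
    - [0,0,0.45]
    - [0,0,0.45]
    - [0,0,0.45]
    - [0,0,0.45]
    - [0,0,0.45]
    - [0,0,0.45]
    - [0,0,0.45]
    - [0,0,0.45]
  claw: [0,0,0,0,0,0,0,0,0,0,0]

```text
t: 2.7
tcp_pos: [491.9, 159.2, 420.2]
tcp_rot: [[-0.247, 0.969, 0.001], [0.969, 0.247, 0.001], [0.0, 0.001, -1.0]]
force: [-0.2, 0.8, 0.1]
grip_width: 85.4
gripper_force: 0.0
```

>>> arm_command:
  linear:
    - [-0.79,-0.33,0.05]
    - [-0.82,-0.24,0.05]
    - [-0.85,-0.15,0.05]
    - [-0.86,-0.06,0.05]
    - [-0.86,0.04,0.05]
    - [-0.85,0.13,0.05]
    - [-0.83,0.22,0.05]
    - [-0.8,0.31,0.05]
  rot:
    - [0,0,0.78]
    - [0,0,0.78]
    - [0,0,0.78]
    - [0,0,0.78]
    - [0,0,0.78]
    - [0,0,0.78]
    - [0,0,0.78]
    - [0,0,0.78]
  claw: [0,0,0,0,0,0,0,0]

```text
t: 3.5
tcp_pos: [442.7, -181.0, 400.2]
tcp_rot: [[0.583, 0.812, 0.001], [0.812, -0.583, 0.0], [0.001, 0.001, -1.0]]
force: [1.0, -0.3, 0.3]
grip_width: 85.7
gripper_force: 0.0
```

```bash
python3 - <<'E'
from h import *
np.set_printoptions(precision=3,suppress=True)
p,R,s=now();print(s["t"],p,np.degrees(np.arctan2(R[1,1],R[0,1])),R[:,2],s["joints"],s["force"],s["grip_width"])
rows(p,R,[416,-297.5,260],down(-56.3),5)
rows([416,-297.5,260],down(-56.3),[416,-297.5,167],down(-56.3),4)
E
```

```text
3.5 [ 442.676 -180.974  400.163] -35.69480120883276 [ 0.001  0.    -1.   ] [-0.364  0.152  0.745  1.891 -0.114  1.14  -0.199] [ 0.961 -0.347  0.314] 85.69119452152934
lin [[-0.44,0.18,0.56],[-0.43,0.22,0.56],[-0.41,0.25,0.56],[-0.39,0.28,0.56],[-0.37,0.3,0.56]]
rot each [ 0.001 -0.002  0.515] n 5
lin [[0.0,0.0,0.46],[0.0,0.0,0.46],[0.0,0.0,0.46],[0.0,0.0,0.46]]
rot each [0. 0. 0.] n 4
```

>>> arm_command:
  linear:
    - [-0.44,0.18,0.56]
    - [-0.43,0.22,0.56]
    - [-0.41,0.25,0.56]
    - [-0.39,0.28,0.56]
    - [-0.37,0.3,0.56]
    - [0,0,0.01]
  rot:
    - [0,0,0.515]
    - [0,0,0.515]
    - [0,0,0.515]
    - [0,0,0.515]
    - [0,0,0.515]
    - [0,0,0]
  claw: [0,0,0,0,0,0]

```text
t: 4.1
tcp_pos: [414.3, -298.1, 256.7]
tcp_rot: [[0.833, 0.553, -0.005], [0.553, -0.833, 0.0], [-0.005, -0.003, -1.0]]
force: [0.1, 0.2, -0.2]
grip_width: 85.4
gripper_force: 0.0
```

```bash
python3 - <<'E'
from h import *
np.set_printoptions(precision=3,suppress=True)
p,R,s=now();print(p,np.degrees(np.arctan2(R[1,1],R[0,1])))
im,D=optics.camera("side");cv2.imwrite("pics/s1.png",cv2.resize(im[220:330,210:320,::-1],None,fx=5,fy=5,interpolation=cv2.INTER_CUBIC))
print([ (q["centre"],q["confidence"]) for q in optics.pinpoint("bail","side")])
print(proj("side",[416,-297.5,135]))
rows(p,R,[416,-297.5,167],down(-56.3),4)
E
```

```text
[ 414.331 -298.095  256.689] -56.39824513561479
[([269.3, 263.6], 0.67)]
[[265.875 272.988]]
lin [[0.01,0.0,0.45],[0.01,0.0,0.45],[0.01,0.0,0.45],[0.01,0.0,0.45]]
rot each [-0.005  0.008 -0.003] n 4
```

View pics/s1.png

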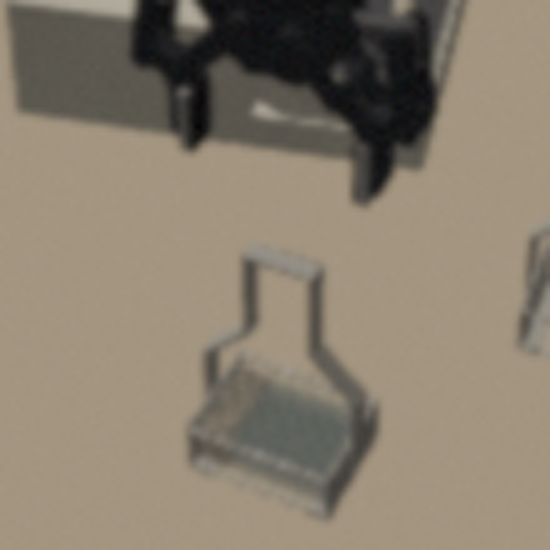

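The crop shows the fingers straddling the bail, with the loop top at (284,262). My projected bail lands at (279,265), so they agree. Descending and gripping.

>>> arm_command:
  linear:
    - [0.01,0,0.45]
    - [0.01,0,0.45]
    - [0.01,0,0.45]
    - [0.01,0,0.45]
    - [0,0,0]
    - [0,0,0]
    - [0,0,0]
    - [0,0,0]
    - [0,0,0]
  rot:
    - [0,0,0]
    - [0,0,0]
    - [0,0,0]
    - [0,0,0]
    - [0,0,0]
    - [0,0,0]
    - [0,0,0]
    - [0,0,0]
    - [0,0,0]
  claw: [0,0,0,0,0.3,0.45,0.6,0.8,1]
  force: 40

```text
t: 5.1
tcp_pos: [419.6, -295.2, 171.0]
tcp_rot: [[0.829, 0.559, 0.002], [0.559, -0.829, -0.0], [0.002, 0.002, -1.0]]
force: [-0.7, 2.2, 6.2]
grip_width: 39.4
gripper_force: 39.7
```

>>> arm_command:
  linear:
    - [0,0,0]
    - [0,0,0]
  rot:
    - [0,0,0]
    - [0,0,0]
  claw: [1,1]

```text
t: 5.3
tcp_pos: [419.6, -295.3, 171.0]
tcp_rot: [[0.829, 0.559, 0.002], [0.559, -0.829, -0.0], [0.002, 0.002, -1.0]]
force: [-1.7, 1.2, 6.0]
grip_width: 39.6
gripper_force: 39.7
```

```bash
python3 - <<'E'
from h import *
np.set_printoptions(precision=3,suppress=True)
p,R,s=now();print(s["t"],p,np.degrees(np.arctan2(R[1,1],R[0,1])),R[:,2],s["force"],s["grip_width"],s["gripper_force"])
E
```

```text
5.3 [ 419.598 -295.267  171.043] -56.02984433166731 [ 0.002 -0.    -1.   ] [-1.66   1.196  6.041] 39.5784862468713 39.68079149723053
```

>>> arm_command:
  linear:
    - [0,0,-0.1]
    - [0,0,-0.25]
    - [0,0,-0.45]
    - [0,0,-0.6]
    - [0,0,-0.65]
    - [0,0,-0.65]
    - [0,0,-0.5]
    - [0,0,-0.25]
    - [0,0,-0.1]
  rot:
    - [0,0,0]
    - [0,0,0]
    - [0,0,0]
    - [0,0,0]
    - [0,0,0]
    - [0,0,0]
    - [0,0,0]
    - [0,0,0]
    - [0,0,0]
  claw: [1,1,1,1,1,1,1,1,1]

```text
t: 6.2
tcp_pos: [418.9, -295.3, 348.3]
tcp_rot: [[0.83, 0.558, 0.002], [0.558, -0.83, -0.0], [0.002, 0.002, -1.0]]
force: [-0.6, 0.5, -2.5]
grip_width: 39.6
gripper_force: 40.7
```

```bash
python3 - <<'E'
from h import *
np.set_printoptions(precision=3,suppress=True)
p,R,s=now();a=np.degrees(np.arctan2(R[1,1],R[0,1]));print(s["t"],p,a,R[:,2],s["force"],s["grip_width"],s["gripper_force"])
rows(p,R,[659,-58,p[2]+5],down(46.4),18)
E
```

```text
6.2 [ 418.902 -295.336  348.319] -56.05869253756205 [ 0.002 -0.    -1.   ] [-0.61   0.507 -2.505] 39.55961343432677 40.725762248039246
lin [[0.37,-0.07,-0.01],[0.37,-0.03,-0.01],[0.38,0.0,-0.01],[0.37,0.04,-0.01],[0.37,0.08,-0.01],[0.36,0.11,-0.01],[0.34,0.15,-0.01],[0.33,0.18,-0.01],[0.31,0.21,-0.01],[0.29,0.24,-0.01],[0.26,0.27,-0.01],[0.23,0.3,-0.01],[0.2,0.32,-0.01],[0.17,0.34,-0.01],[0.13,0.35,-0.01],[0.1,0.36,-0.01],[0.06,0.37,-0.01],[0.03,0.37,-0.01]]
rot each [ 0.001  0.    -0.712] n 18
```

>>> arm_command:
  linear:
    - [0.37,-0.07,-0.01]
    - [0.37,-0.03,-0.01]
    - [0.38,0.0,-0.01]
    - [0.37,0.04,-0.01]
    - [0.37,0.08,-0.01]
    - [0.36,0.11,-0.01]
    - [0.34,0.15,-0.01]
    - [0.33,0.18,-0.01]
    - [0.31,0.21,-0.01]
  rot:
    - [0,0,-0.71]
    - [0,0,-0.71]
    - [0,0,-0.71]
    - [0,0,-0.71]
    - [0,0,-0.71]
    - [0,0,-0.71]
    - [0,0,-0.71]
    - [0,0,-0.71]
    - [0,0,-0.71]
  claw: [1,1,1,1,1,1,1,1,1]

```text
t: 7.1
tcp_pos: [538.3, -175.3, 350.1]
tcp_rot: [[0.082, 0.997, -0.003], [0.997, -0.082, 0.0], [0.0, -0.003, -1.0]]
force: [0.3, 0.3, -1.6]
grip_width: 39.6
gripper_force: 40.7
```

>>> arm_command:
  linear:
    - [0.29,0.24,-0.01]
    - [0.26,0.27,-0.01]
    - [0.23,0.3,-0.01]
    - [0.2,0.32,-0.01]
    - [0.17,0.34,-0.01]
    - [0.13,0.35,-0.01]
    - [0.1,0.36,-0.01]
    - [0.06,0.37,-0.01]
    - [0.03,0.37,-0.01]
    - [0,0,0]
    - [0,0,0]
  rot:
    - [0,0,-0.71]
    - [0,0,-0.71]
    - [0,0,-0.71]
    - [0,0,-0.71]
    - [0,0,-0.71]
    - [0,0,-0.71]
    - [0,0,-0.71]
    - [0,0,-0.71]
    - [0,0,-0.71]
    - [0,0,0]
    - [0,0,0]
  claw: [1,1,1,1,1,1,1,1,1,1,1]

```text
t: 8.2
tcp_pos: [658.4, -58.1, 354.5]
tcp_rot: [[-0.72, 0.694, -0.003], [0.694, 0.72, -0.0], [0.002, -0.002, -1.0]]
force: [-1.2, -0.4, -1.9]
grip_width: 39.6
gripper_force: 40.8
```

```bash
python3 - <<'E'
from h import *
np.set_printoptions(precision=3,suppress=True)
p,R,s=now();a=np.degrees(np.arctan2(R[1,1],R[0,1]));print(s["t"],p,a,R[:,2],s["joints"],s["force"],s["grip_width"],s["gripper_force"])
im,D=optics.camera("side");np.save("side2.npy",D);cv2.imwrite("pics/s2.png",cv2.resize(im[110:230,200:360,::-1],None,fx=5,fy=5,interpolation=cv2.INTER_CUBIC))
im,D=optics.camera("top");np.save("top2.npy",D)
for l in("bail","basket","lift_tip"):
  for n in("side","top"):
    q=optics.pinpoint(l,n); print(l,n,[(x["centre"],round(x["confidence"],2)) for x in q[:2]])
print("expected bail",proj("side",p-[0,0,36]),"tip",proj("side",[598,-.5,287]),"mid",proj("side",[557.6,38.2,275]))
P=cloud("side",np.load("side2.npy")).reshape(-1,3); m=np.hypot(P[:,0]-p[0],P[:,1]-p[1])<75
P=P[m];P=P[(P[:,2]>150)&(P[:,2]<320)]
T=(P-p)@R
for lo,hi in((165,180),(140,165),(110,140),(90,110),(60,85),(33,60)):
    k=(T[:,2]>lo)&(T[:,2]<hi);print(lo,hi,k.sum(),T[k].mean(0),T[k].min(0),T[k].max(0))
E
```

```text
8.2 [658.356 -58.076 354.535] 46.07166303866465 [-0.003 -0.    -1.   ] [-0.21   0.529  0.345  1.465 -0.185  1.182  0.967] [-1.211 -0.444 -1.922] 39.553831126599455 40.77879846096039
bail side [([149.4, 295.5], 0.89)]
bail top [([145.4, 247.7], 0.33)]
basket side [([187.8, 293.6], 0.92), ([148.4, 297.0], 0.22)]
basket top []
lift_tip side [([157.3, 269.2], 0.97)]
lift_tip top [([175.6, 265.0], 0.65)]
expected bail [[294.466 152.614]] tip [[267.796 159.679]] mid [[250.708 161.571]]
165 180 26 [-18.921 -18.662 166.966] [-36.717 -43.415 165.259] [ 22.379  39.605 170.397]
140 165 294 [ -7.445 -11.167 149.74 ] [-37.05  -48.177 140.001] [ 25.55   43.377 164.671]
110 140 109 [ -5.29   -5.109 130.637] [-36.452 -47.028 110.142] [ 25.406  48.59  139.956]
90 110 44 [ -5.825 -19.636  98.742] [-11.557 -45.909  90.005] [  0.971  39.956 109.157]
60 85 43 [ -4.814 -10.684  73.593] [-11.74  -29.852  60.679] [ 8.227 22.931 84.905]
33 60 76 [ -3.066 -19.326  47.529] [-12.135 -35.898  35.024] [ 9.345 22.161 59.508]
```

View pics/s2.png

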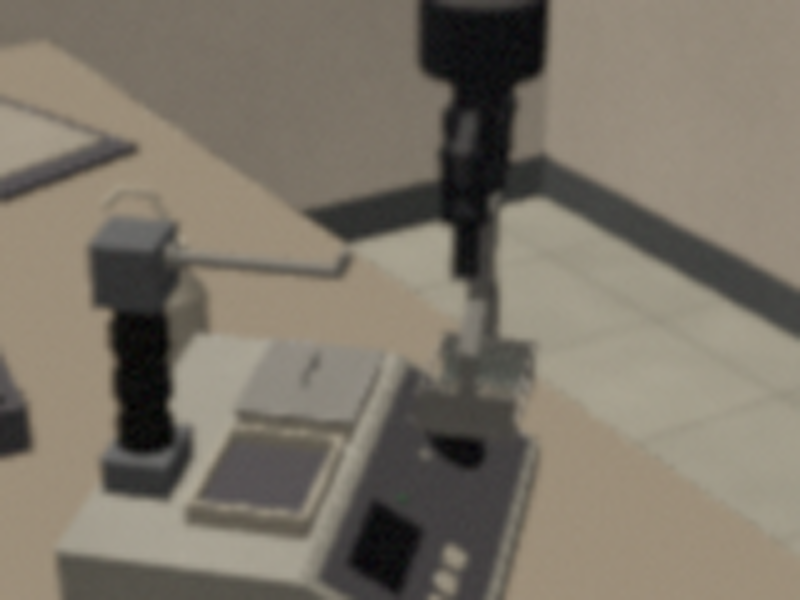

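The crop shows the loaded basket held upright at about (485,370), clear of and in front of the arm tip at (345,262). The tray is centred about 5 mm towards −x in the tool frame, which I'll allow for. Now passing the bail over the tip.

```bash
python3 - <<'E'
from h import *
p,R,s=now()
rows(p,R,[554,41.6,343],down(46.4),8)
E
```

```text
lin [[0.36,0.0,0.03],[0.36,0.0,0.03],[0.36,0.0,0.03],[0.36,0.0,0.03],[0.36,0.0,0.03],[0.36,0.0,0.03],[0.36,0.0,0.03],[0.36,0.0,0.03]]
rot each [ 0.     0.    -0.004] n 8
```

>>> arm_command:
  linear:
    - [0.18,0,0.01]
    - [0.36,0,0.03]
    - [0.36,0,0.03]
    - [0.36,0,0.03]
    - [0.36,0,0.03]
    - [0.36,0,0.03]
    - [0.36,0,0.03]
    - [0.36,0,0.03]
    - [0.18,0,0.02]
    - [0,0,0]
    - [0,0,0]
  rot:
    - [0,0,0]
    - [0,0,0]
    - [0,0,0]
    - [0,0,0]
    - [0,0,0]
    - [0,0,0]
    - [0,0,0]
    - [0,0,0]
    - [0,0,0]
    - [0,0,0]
    - [0,0,0]
  claw: [1,1,1,1,1,1,1,1,1,1,1]

```text
t: 9.7
tcp_pos: [555.5, 41.6, 344.2]
tcp_rot: [[-0.721, 0.692, 0.001], [0.692, 0.721, -0.0], [-0.001, 0.0, -1.0]]
force: [-0.1, -0.3, -1.4]
grip_width: 39.6
gripper_force: 40.8
```

```bash
python3 - <<'E'
from h import *
np.set_printoptions(precision=3,suppress=True)
p,R,s=now();a=np.degrees(np.arctan2(R[1,1],R[0,1]));print(s["t"],p,a,R[:,2],s["force"],s["grip_width"])
im,D=optics.camera("side");np.save("side3.npy",D);cv2.imwrite("pics/s3.png",cv2.resize(im[110:220,200:320,::-1],None,fx=5,fy=5,interpolation=cv2.INTER_CUBIC))
b=p-R[:,0]*5-[0,0,36]; print("bail est",b,proj("side",b))
for l in("bail","lift_tip","lift_mid"):
  q=optics.pinpoint(l,"side"); print(l,[(x["centre"],round(x["confidence"],2)) for x in q[:2]])
print(delta(p,R,[554,41.6,p[2]],down(46.4)))
E
```

```text
9.7 [555.528  41.551 344.186] 46.17266210244844 [ 0.001 -0.    -1.   ] [-0.119 -0.314 -1.404] 39.607913987217565
bail est [559.135  38.089 308.191] [[250.863 151.847]]
bail [([149.2, 251.9], 0.82)]
lift_tip [([157.5, 270.1], 0.66)]
lift_mid [([159.3, 252.4], 0.92)]
(array([ 0.023, -0.02 , -0.   ]), array([ 0.003,  0.006, -0.028]))
```

View pics/s3.png

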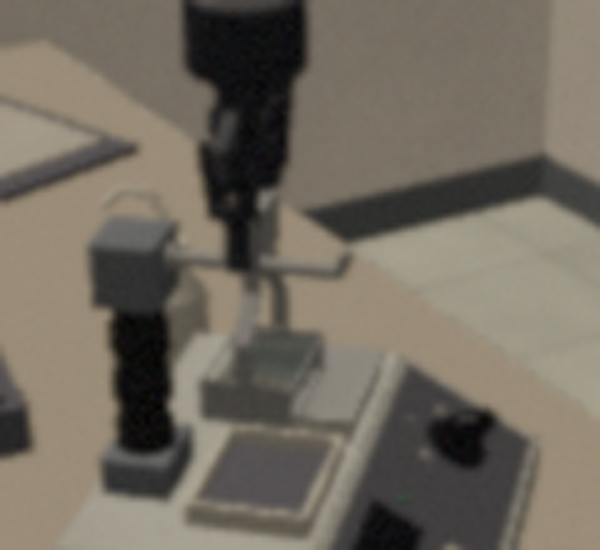

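The crop shows the arm running through the loop between its legs, with the tray hanging above the dish at (265,370). There are no contact forces, so I lower gently.

>>> arm_command:
  linear:
    - [0,0,0.1]
    - [0,0,0.15]
    - [0,0,0.12]
    - [0,0,0.08]
    - [0,0,0.05]
    - [0,0,0]
    - [0,0,0]
  rot:
    - [0,0,0]
    - [0,0,0]
    - [0,0,0]
    - [0,0,0]
    - [0,0,0]
    - [0,0,0]
    - [0,0,0]
  claw: [1,1,1,1,1,1,1]

```text
t: 10.6
tcp_pos: [555.3, 42.0, 319.0]
tcp_rot: [[-0.722, 0.692, 0.0], [0.692, 0.722, -0.0], [-0.0, 0.0, -1.0]]
force: [0.2, -0.2, -1.7]
grip_width: 39.4
gripper_force: 40.8
```

>>> arm_command:
  linear:
    - [0,0,0.03]
    - [0,0,0.03]
    - [0,0,0]
  rot:
    - [0,0,0]
    - [0,0,0]
    - [0,0,0]
  claw: [1,1,1]

```text
t: 10.9
tcp_pos: [555.1, 42.0, 315.8]
tcp_rot: [[-0.722, 0.692, -0.0], [0.692, 0.722, 0.0], [0.0, -0.0, -1.0]]
force: [-0.8, -0.7, -1.7]
grip_width: 39.8
gripper_force: 40.8
```

>>> arm_command:
  linear:
    - [0,0,0.03]
    - [0,0,0.03]
    - [0,0,0]
  rot:
    - [0,0,0]
    - [0,0,0]
    - [0,0,0]
  claw: [1,1,1]

```text
t: 11.2
tcp_pos: [555.0, 41.9, 312.6]
tcp_rot: [[-0.722, 0.692, -0.0], [0.692, 0.722, -0.0], [0.0, -0.0, -1.0]]
force: [0.1, 0.3, -2.2]
grip_width: 39.5
gripper_force: 40.8
```

>>> arm_command:
  linear:
    - [0,0,0.02]
    - [0,0,0.02]
    - [0,0,0]
  rot:
    - [0,0,0]
    - [0,0,0]
    - [0,0,0]
  claw: [1,1,1]

```text
t: 11.5
tcp_pos: [555.2, 41.9, 310.9]
tcp_rot: [[-0.722, 0.692, 0.0], [0.692, 0.722, -0.0], [-0.0, 0.0, -1.0]]
force: [0.4, 0.4, -2.2]
grip_width: 39.7
gripper_force: 41.0
```

>>> arm_command:
  linear:
    - [0,0,0.02]
    - [0,0,0]
  rot:
    - [0,0,0]
    - [0,0,0]
  claw: [1,1]

```text
t: 11.7
tcp_pos: [555.3, 41.9, 310.7]
tcp_rot: [[-0.722, 0.692, 0.0], [0.692, 0.722, 0.0], [-0.0, 0.001, -1.0]]
force: [-2.4, -0.1, 5.2]
grip_width: 39.4
gripper_force: 41.6
```

>>> arm_command:
  linear:
    - [0,0,-0.01]
    - [0,0,0]
    - [0,0,0]
    - [0,0,0]
    - [0,0,0]
    - [0,0,0]
  rot:
    - [0,0,0]
    - [0,0,0]
    - [0,0,0]
    - [0,0,0]
    - [0,0,0]
    - [0,0,0]
  claw: [1,0.5,0.45,0.4,0.3,0.2]
  force: 20

```text
t: 12.3
tcp_pos: [555.2, 42.0, 310.4]
tcp_rot: [[-0.722, 0.692, 0.0], [0.692, 0.722, -0.0], [-0.0, 0.0, -1.0]]
force: [-0.2, 0.4, -0.3]
grip_width: 68.2
gripper_force: 0.0
```

```bash
python3 - <<'E'
from h import *
np.set_printoptions(precision=3,suppress=True)
p,R,s=now();print(s["t"],p,s["force"],s["grip_width"])
im,D=optics.camera("side");cv2.imwrite("pics/s4.png",cv2.resize(im[110:220,200:320,::-1],None,fx=5,fy=5,interpolation=cv2.INTER_CUBIC))
q=optics.pinpoint("bail","side"); print([(x["centre"],round(x["confidence"],2)) for x in q[:2]],proj("side",[557.6,38.2,275]))
E
```

```text
12.3 [555.225  41.961 310.359] [-0.207  0.433 -0.262] 68.20584803503111
[([160.2, 252.7], 0.83)] [[250.708 161.571]]
```

View pics/s4.png

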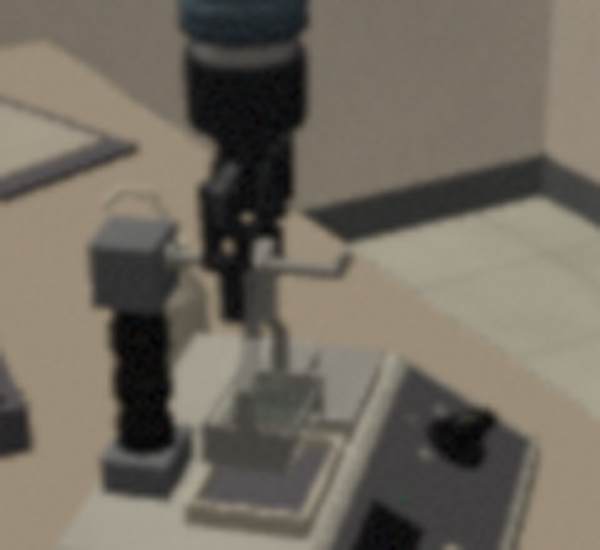

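The basket hangs on the arm with the loop top at (262,255), and the fingers are open and clear. Retreating straight up.

>>> arm_command:
  linear:
    - [0,0,-0.1]
    - [0,0,-0.2]
    - [0,0,-0.3]
    - [0,0,-0.5]
    - [0,0,-0.6]
    - [0,0,-0.6]
    - [0,0,-0.6]
  rot:
    - [0,0,0]
    - [0,0,0]
    - [0,0,0]
    - [0,0,0]
    - [0,0,0]
    - [0,0,0]
    - [0,0,0]
  claw: [0.2,0.2,0.2,0.2,0.2,0.2,0.2]

```text
t: 13.1
tcp_pos: [555.1, 41.8, 457.7]
tcp_rot: [[-0.721, 0.693, 0.001], [0.693, 0.721, 0.0], [-0.001, 0.001, -1.0]]
force: [-0.0, 0.3, -0.5]
grip_width: 68.5
gripper_force: 0.0
```

```bash
cat > fk.py <<'E'
from h import *
from scipy.optimize import least_squares
from scipy.spatial.transform import Rotation as Ro
import itertools
data=[([-1.272,.536,-.004,1.538,.003,1.067,-.071],[231.888,607.221,303.89],[[-.934,.357,0],[.357,.934,0],[0,0,-1]]),
([-.364,.152,.745,1.891,-.114,1.14,-.199],[442.676,-180.974,400.163],[[.583,.812,.001],[.812,-.583,0],[.001,.001,-1]]),
([-.21,.529,.345,1.465,-.185,1.182,.967],[658.356,-58.076,354.535],[[-.72,.694,-.003],[.694,.72,0],[.002,-.002,-1]])]
def fk(q,x,s):
    h,a,b,d,e,o1,o7=x
    Z=lambda t:Ro.from_euler('z',t).as_matrix();Y=lambda t:Ro.from_euler('y',t).as_matrix()
    R=Z(s[0]*q[0]+o1)@Y(q[1]);p=np.array([0,0,h]);pts=[p]
    p=p+R@[0,0,a];R=R@Z(s[1]*q[2]);p=p+R@[e,0,0];pts.append(p);R=R@Y(q[3]);p=p+R@[-e,0,b];pts.append(p)
    R=R@Z(s[2]*q[4])@Y(q[5])@Z(s[3]*q[6]+o7);p=p+R@[0,0,d];pts.append(p);return p,R,pts
def res(x,s):
    o=[]
    for q,p,R in data:
        P,RR,_=fk(q,x,s);o+=list((P-p)/5)+list(((RR-np.array(R))*50).ravel())
    return np.array(o)
def fit():
    best=None
    for s in itertools.product((1,-1),repeat=4):
        for o1 in(0,2.5,-1.6):
          for o7 in (0,1.6,3.1,-1.6):
            r=least_squares(res,[330,350,350,200,0,o1,o7],args=(s,))
            if best is None or r.cost<best[0]: best=(r.cost,s,r.x)
    return best
E
python3 - <<'E'
from fk import *
np.set_printoptions(precision=3,suppress=True)
p,R,s=now();data.append((list(s["joints"]),p,R));print(s["t"],p,s["joints"],s["force"])
c,sg,x=fit();print(c,sg,x,res(x,sg).reshape(4,12)[:,:3]*5)
im,D=optics.camera("side");q=optics.pinpoint("bail","side");print([(v["centre"],v["confidence"]) for v in q[:2]])
# selector check
im,D=optics.camera("top");np.save("top5.npy",D);np.save("top5im.npy",im)
f=np.array([.724,-.69,0]);ys=np.array([-.69,-.724,0]);n=.5*f+np.array([0,0,.866]);u=-.866*f+np.array([0,0,.5])
G=np.array([736.8,61.7,87.4])
for nm in("top","side"):
    D=np.load("top5.npy") if nm=="top" else optics.camera("side")[1]
    P=cloud(nm,D).reshape(-1,3);P=P[np.linalg.norm(P-G,axis=1)<60]
    T=np.stack([(P-G)@u,(P-G)@ys,(P-G)@n],1)
    B=T[(T[:,2]>-4)&(T[:,2]<25)];B=B[np.hypot(B[:,0],B[:,1])<40];D9=T[(T[:,2]>-17)]
    sv=np.linalg.svd(B[:,:2]-B[:,:2].mean(0))[2][0]
    print(nm,len(B),"mean",B.mean(0),"max",B.max(0),"min",B.min(0),"dir(up,left)",sv, "panel z",np.median(T[np.hypot(T[:,0],T[:,1])>40][:,2]))
    k=D9[np.hypot(D9[:,0],D9[:,1])<40];print("  disc",cv2.minEnclosingCircle(k[:,:2].astype(np.float32)))
E
```

```text
13.1 [555.053  41.78  457.687] [-0.43   0.251  0.342  1.603 -0.086  1.301  0.731] [-0.036  0.341 -0.502]
0.8658461521838993 (-1, -1, -1, -1) [-1711.244   469.355   444.595 -1821.056    15.811    -0.069     1.502] [[-1.041 -0.33   0.833]
 [ 0.218  1.952  0.815]
 [ 0.317 -4.776 -2.111]
 [ 0.003  3.004  0.463]]
[([160.3, 249.4], 0.92), ([186.9, 236.5], 0.7)]
top 75 mean [-0.043 -1.202  7.501] max [16.465 23.062 16.826] min [-19.659 -25.973  -3.887] dir(up,left) [0.477 0.879] panel z -20.442043916308315
  disc ((0.69972163438797, -1.1471617221832275), 35.9538459777832)
side 56 mean [-2.666  6.127  9.078] max [13.355 22.779 17.916] min [-20.427 -22.115  -2.967] dir(up,left) [0.553 0.833] panel z -17.804537568624077
  disc ((-0.2576567232608795, 1.0301361083984375), 37.919246673583984)
```

```bash
cat >> h.py <<'E'
f=np.array([.724,-.69,0]);ys=np.array([-.69,-.724,0]);n=.5*f+np.array([0,0,.866]);u=-.866*f+np.array([0,0,.5])
G=np.array([736.8,61.7,87.4])
def sel(deg): # tool pose, bar at deg left of up
    a=np.radians(deg); y=np.cos(a-np.pi/2)*u+np.sin(a-np.pi/2)*ys; z=-n; return np.stack([np.cross(y,z),y,z],1)
E
python3 - <<'E'
from h import *
np.set_printoptions(precision=3,suppress=True)
p,R,s=now();Rt=sel(60);print(Rt,np.linalg.det(Rt))
rv=cv2.Rodrigues(R.T@Rt)[0];print(np.degrees(np.linalg.norm(rv)))
Rm=R@cv2.Rodrigues(rv*.5)[0]
rows(p,R,[720,20,400],Rm,8)
rows([720,20,400],Rm,G+124*n,Rt,8)
E
```

```text
[[-0.911 -0.198 -0.362]
 [-0.328  0.879  0.345]
 [ 0.25   0.433 -0.866]] 1.0002162349614003
66.63307231249831
lin [[-0.33,0.25,0.14],[-0.35,0.22,0.14],[-0.37,0.2,0.13],[-0.39,0.17,0.12],[-0.4,0.14,0.11],[-0.41,0.11,0.1],[-0.42,0.09,0.09],[-0.43,0.06,0.08]]
rot each [-0.122  0.213 -0.459] n 8
lin [[-0.25,-0.06,0.47],[-0.25,-0.08,0.46],[-0.26,-0.11,0.45],[-0.27,-0.13,0.44],[-0.27,-0.16,0.43],[-0.27,-0.18,0.42],[-0.27,-0.21,0.41],[-0.27,-0.23,0.4]]
rot each [-0.122  0.213 -0.459] n 8
```

>>> arm_command:
  linear:
    - [-0.33,0.25,0.14]
    - [-0.35,0.22,0.14]
    - [-0.37,0.2,0.13]
    - [-0.39,0.17,0.12]
    - [-0.4,0.14,0.11]
    - [-0.41,0.11,0.1]
    - [-0.42,0.09,0.09]
    - [-0.43,0.06,0.08]
    - [0,0,0]
  rot:
    - [-0.12,0.21,-0.46]
    - [-0.12,0.21,-0.46]
    - [-0.12,0.21,-0.46]
    - [-0.12,0.21,-0.46]
    - [-0.12,0.21,-0.46]
    - [-0.12,0.21,-0.46]
    - [-0.12,0.21,-0.46]
    - [-0.12,0.21,-0.46]
    - [0,0,0]
  claw: [0.3,0.4,0.5,0.5,0.5,0.5,0.5,0.5,0.5]

```text
t: 14.2
tcp_pos: [720.6, 19.3, 394.0]
tcp_rot: [[-0.955, 0.26, -0.143], [0.224, 0.948, 0.225], [0.194, 0.183, -0.964]]
force: [-1.1, 0.2, -1.7]
grip_width: 43.0
gripper_force: 0.0
```

```bash
python3 - <<'E'
from fk import *
np.set_printoptions(precision=3,suppress=True)
data.append(([-0.43,0.251,0.342,1.603,-0.086,1.301,0.731],[555.053,41.78,457.687],[[-.721,.693,.001],[.693,.721,0],[-.001,.001,-1]]))
p,R,s=now();data.append((list(s["joints"]),p,R));print(s["t"],p,R,s["joints"],s["force"],s["grip_width"])
c,sg,x=fit();print(c,sg,x);pts=fk(s["joints"],x,sg)[2];print(np.array(pts))
# reachability at goals
lo=[-2.7,-.37,-1.27,.24,-1.31,.19,-2.76];hi=[2.7,2.16,1.26,2.4,4.45,1.91,2.76]
for pt,Rt in((G+124*n,sel(60)),(G+64*n,sel(60)),(G+64*n,sel(30)),(G+64*n,sel(0))):
    def e(q): P,RR,_=fk(q,x,sg); return np.r_[(P-pt)/10,((RR-Rt)*10).ravel(),(q-s["joints"])*.01]
    r=least_squares(e,s["joints"],bounds=(lo,hi));print(np.linalg.norm(e(r.x)[:12]),r.x,np.array(fk(r.x,x,sg)[2])[1:3].ravel())
rows(p,R,G+124*n,sel(60),9)
E
```

```text
14.2 [720.616  19.253 393.981] [[-0.955  0.26  -0.143]
 [ 0.224  0.948  0.225]
 [ 0.194  0.183 -0.964]] [-0.115  0.695  0.21   1.095 -0.353  1.529  1.423] [-1.076  0.166 -1.721] 42.977390909165806
2.6274308488521303 (-1, -1, -1, -1) [387.385 485.171 451.074 285.139   7.408  -0.069   1.503]
[[  0.      0.    387.385]
 [315.94   13.202 755.426]
 [754.579 -49.118 670.37 ]
 [718.446  17.807 395.561]]
0.001623054415235933 [ 0.003  1.191  0.058  0.663 -0.368  1.711  1.92 ] [452.163 -32.743 560.366 884.904 -79.439 441.718]
0.0016230285238886507 [-0.017  1.175  0.042  0.817 -0.361  1.573  1.943] [449.984 -23.606 567.393 863.184 -58.739 389.758]
0.0018941998264799889 [-0.05   1.178  0.128  0.817 -0.433  1.585  1.449] [450.946  -9.58  566.277 863.189 -58.744 389.754]
0.0020456371133791636 [-0.08   1.183  0.208  0.817 -0.5    1.599  0.953] [451.847   3.586 564.211 863.187 -58.752 389.752]
lin [[-0.22,-0.05,0.41],[-0.22,-0.07,0.4],[-0.23,-0.08,0.39],[-0.23,-0.1,0.39],[-0.24,-0.12,0.38],[-0.24,-0.14,0.37],[-0.24,-0.16,0.36],[-0.24,-0.18,0.35],[-0.24,-0.2,0.34]]
rot each [-0.112  0.186 -0.41 ] n 9
```

>>> arm_command:
  linear:
    - [-0.22,-0.05,0.41]
    - [-0.22,-0.07,0.4]
    - [-0.23,-0.08,0.39]
    - [-0.23,-0.1,0.39]
    - [-0.24,-0.12,0.38]
    - [-0.24,-0.14,0.37]
    - [-0.24,-0.16,0.36]
    - [-0.24,-0.18,0.35]
    - [-0.24,-0.2,0.34]
    - [0,0,0]
  rot:
    - [-0.11,0.19,-0.41]
    - [-0.11,0.19,-0.41]
    - [-0.11,0.19,-0.41]
    - [-0.11,0.19,-0.41]
    - [-0.11,0.19,-0.41]
    - [-0.11,0.19,-0.41]
    - [-0.11,0.19,-0.41]
    - [-0.11,0.19,-0.41]
    - [-0.11,0.19,-0.41]
    - [0,0,0]
  claw: [0.5,0.5,0.5,0.5,0.5,0.5,0.5,0.5,0.5,0.5]

```text
t: 15.2
tcp_pos: [780.0, 21.0, 193.9]
tcp_rot: [[-0.908, -0.197, -0.37], [-0.331, 0.879, 0.342], [0.258, 0.433, -0.864]]
force: [-1.0, -0.0, -0.9]
grip_width: 43.2
gripper_force: 0.0
```

```bash
python3 - <<'E'
from h import *
np.set_printoptions(precision=3,suppress=True)
p,R,s=now();print(s["t"],p,R,s["joints"],s["force"],s["grip_width"])
print(delta(p,R,G+124*n,sel(60)),"corr",(p-G)@n)
im,D=optics.camera("side");cv2.imwrite("pics/s5.png",cv2.resize(im[110:220,210:330,::-1],None,fx=5,fy=5,interpolation=cv2.INTER_CUBIC))
rows(p,R,G+64*n,sel(60),5)
q=optics.pinpoint("selector_grip","side");print([(v["centre"],v["confidence"]) for v in q[:2]],proj("side",G),proj("side",p+R@[0,0,73]))
E
```

```text
15.2 [780.01   21.029 193.878] [[-0.908 -0.197 -0.37 ]
 [-0.331  0.879  0.342]
 [ 0.258  0.433 -0.864]] [ 0.012  1.13   0.045  0.768 -0.376  1.658  1.944] [-0.961 -0.003 -0.906] 43.1540697955532
(array([-0.012, -0.036, -0.043]), array([ 0.002, -0.064, -0.004])) corr 121.88308383532559
lin [[0.0,-0.01,0.23],[0.0,-0.01,0.23],[0.0,-0.01,0.23],[0.0,-0.01,0.23],[0.0,-0.01,0.23]]
rot each [ 0.    -0.013 -0.001] n 5
[([194.2, 293.1], 0.58)] [[291.732 194.965]] [[298.195 185.305]]
```

View pics/s5.png

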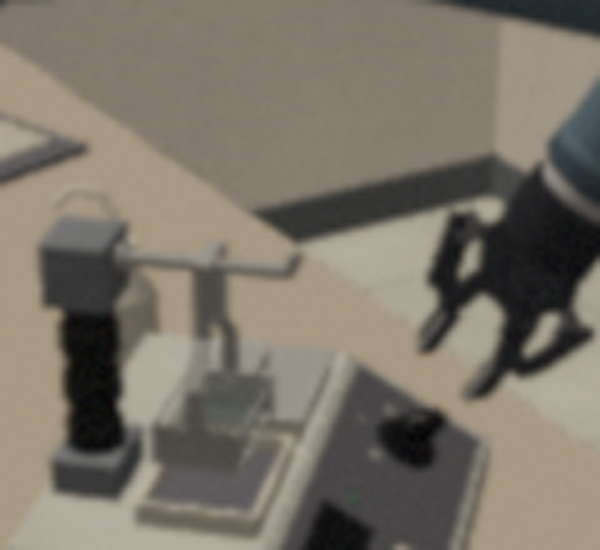

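The crop shows the basket hanging upright behind the tip, with the loop at (212,255). The gripper is tilted above the knob at (412,440). Advancing along the knob axis and gripping the bar.

>>> arm_command:
  linear:
    - [0,-0.01,0.24]
    - [0,-0.01,0.24]
    - [0,-0.01,0.24]
    - [0,-0.01,0.2]
    - [0,0,0.15]
    - [0,0,0.08]
    - [0,0,0]
  rot:
    - [0,-0.01,0]
    - [0,-0.01,0]
    - [0,-0.01,0]
    - [0,-0.01,0]
    - [0,0,0]
    - [0,0,0]
    - [0,0,0]
  claw: [0.5,0.5,0.5,0.5,0.5,0.5,0.5]

```text
t: 16.0
tcp_pos: [761.4, 39.1, 148.7]
tcp_rot: [[-0.912, -0.201, -0.358], [-0.329, 0.879, 0.344], [0.246, 0.432, -0.868]]
force: [-0.5, -0.3, 0.3]
grip_width: 42.9
gripper_force: 0.0
```

```bash
python3 - <<'E'
from h import *
np.set_printoptions(precision=3,suppress=True)
p,R,s=now();print(s["t"],p,s["force"],delta(p,R,G+64*n,sel(60)),"h",(p-G)@n)
E
```

```text
16.0 [761.405  39.098 148.679] [-0.459 -0.26   0.32 ] (array([-0.006, -0.036,  0.116]), array([-0.015,  0.027,  0.017])) h 69.77274143843943
```

>>> arm_command:
  linear:
    - [0,-0.03,0.06]
    - [0,0,0]
    - [0,0,0]
    - [0,0,0]
    - [0,0,0]
    - [0,0,0]
    - [0,0,0]
    - [0,0,0]
  rot:
    - [0,0,0]
    - [0,0,0]
    - [0,0,0]
    - [0,0,0]
    - [0,0,0]
    - [0,0,0]
    - [0,0,0]
    - [0,0,0]
  claw: [0.5,0.6,0.7,0.8,0.9,1,1,1]
  force: 50

```text
t: 16.8
tcp_pos: [761.7, 35.2, 145.3]
tcp_rot: [[-0.913, -0.2, -0.355], [-0.326, 0.882, 0.34], [0.245, 0.426, -0.871]]
force: [2.9, -5.7, -3.3]
grip_width: 12.8
gripper_force: 50.6
```

```bash
python3 - <<'E'
from h import *
np.set_printoptions(precision=3,suppress=True)
p,R,s=now();print(s["t"],p,s["force"],s["wrist_torque"],s["grip_width"],s["gripper_force"],delta(p,R,G+67*n,sel(60)),"h",(p-G)@n)
E
```

```text
16.8 [761.679  35.214 145.347] [ 2.878 -5.736 -3.324] [-1.579 -1.048  0.194] 12.848108115812206 50.57884991168976 (array([-0.01 ,  0.063,  0.026]), array([-0.053,  0.045, -0.003])) h 68.32623951792854
```

>>> arm_command:
  linear:
    - [0,-0.04,0]
    - [0,0,0]
    - [0,0,0]
    - [0,0,0]
    - [0,0,0]
    - [0,0,0]
  rot:
    - [0,0,0]
    - [0,0,0.5]
    - [0,0,0.75]
    - [0,0,0.75]
    - [0,0,0.75]
    - [0,0,0]
  claw: [1,1,1,1,1,1]

```text
t: 17.4
tcp_pos: [762.5, 35.3, 145.5]
tcp_rot: [[-0.922, 0.154, -0.354], [0.026, 0.94, 0.341], [0.385, 0.306, -0.871]]
force: [2.5, -6.1, -0.9]
grip_width: 12.9
gripper_force: 92.1
```

```bash
python3 - <<'E'
from h import *
np.set_printoptions(precision=3,suppress=True)
p,R,s=now();rv=np.degrees(cv2.Rodrigues(sel(60).T@R)[0].ravel());print(s["t"],p,(p-G)@np.stack([u,ys,n],1),s["force"],R.T@s["force"],R.T@s["wrist_torque"],s["grip_width"],"rot",rv)
E
```

```text
17.4 [762.527  35.33  145.457] [-2.859  1.34  68.688] [ 2.463 -6.147 -0.924] [-2.788 -5.678 -2.166] [ 1.509 -1.158 -1.698] 12.869263592507645 rot [ 0.3   -0.48  21.863]
```

```bash
python3 - <<'E'
from h import *
np.set_printoptions(precision=3,suppress=True)
im,D=optics.camera("side");a=cv2.resize(im[165:215,265:325,::-1],None,fx=6.6,fy=8,interpolation=cv2.INTER_CUBIC)
im,D=optics.camera("top");b=cv2.resize(im[120:170,220:280,::-1],None,fx=6.6,fy=8,interpolation=cv2.INTER_CUBIC)
cv2.imwrite("pics/s6.png",np.clip(np.hstack([a,b]).astype(float)*1.6,0,255).astype(np.uint8))
for i in range(3):
    optics.camera("side");p,R,s=now();print(s["t"],R.T@s["force"],R.T@s["wrist_torque"],s["grip_width"],s["gripper_force"],s["joint_efforts"])
E
```

```text
17.55 [-3.321 -2.96  -3.14 ] [ 1.002 -0.946 -0.097] 12.44735029599655 58.77022325992584 [ -3.178 -81.043   0.648 -23.4    -2.237   2.736  -0.041]
17.6 [-3.705 -2.821 -2.682] [ 1.012 -0.951 -0.085] 12.438910548012304 58.76068711280823 [ -3.1   -80.972   0.655 -23.401  -2.243   2.71   -0.048]
17.65 [-2.638 -2.831 -2.83 ] [ 0.996 -0.977 -0.03 ] 12.778031907701758 58.75148355960846 [ -3.065 -80.983   0.657 -23.401  -2.237   2.714  -0.038]
```

View pics/s6.png

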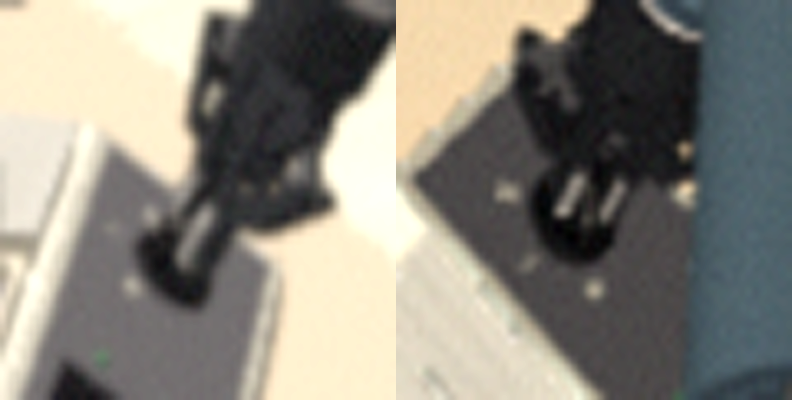

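The picture shows the fingers holding the bar at (195,235) and (590,200). The torque has dropped to about −0.1 N m, so that reading was a transient and the knob is following. Continuing slowly for the remaining 38°.

>>> arm_command:
  linear:
    - [0,0,0]
    - [0,0,0]
    - [0,0,0]
    - [0,0,0]
    - [0,0,0]
    - [0,0,0]
    - [0,0,0]
    - [0,0,0]
    - [0,0,0]
    - [0,0,0]
    - [0,0,0]
    - [0,0,0]
  rot:
    - [0,0,0.4]
    - [0,0,0.4]
    - [0,0,0.4]
    - [0,0,0.5]
    - [0,0,0.5]
    - [0,0,0.5]
    - [0,0,0.5]
    - [0,0,0.5]
    - [0,0,0.5]
    - [0,0,0.4]
    - [0,0,0.15]
    - [0,0,0]
  claw: [1,1,1,1,1,1,1,1,1,1,1,1]

```text
t: 18.85
tcp_pos: [762.7, 36.1, 145.8]
tcp_rot: [[-0.631, 0.69, -0.353], [0.599, 0.724, 0.344], [0.493, 0.005, -0.87]]
force: [6.1, -3.8, 2.6]
grip_width: 12.6
gripper_force: 59.1
```

```bash
python3 - <<'E'
from h import *
np.set_printoptions(precision=3,suppress=True)
optics.camera("side");optics.camera("side")
p,R,s=now();rv=np.degrees(cv2.Rodrigues(sel(60).T@R)[0].ravel());print(s["t"],p,(p-G)@np.stack([u,ys,n],1),R.T@s["force"],R.T@s["wrist_torque"],s["grip_width"],s["gripper_force"],"rot",rv)
E
```

```text
18.95 [762.695  36.173 145.815] [-2.282  0.614 68.768] [-3.94   0.997 -1.335] [-0.185 -1.367  0.019] 12.489934472898371 58.63447844982147 rot [-0.019 -0.568 59.833]
```

>>> arm_command:
  linear:
    - [0,0,0]
    - [0,0,0]
    - [0,0,0]
    - [0,0,0]
    - [0,0,-0.1]
    - [0,0,-0.2]
    - [0,0,-0.4]
    - [0,0,-0.5]
    - [0,0,-0.5]
    - [0,0,-0.3]
    - [0,0,0]
  rot:
    - [0,0,0]
    - [0,0,0]
    - [0,0,0]
    - [0,0,0]
    - [0,0,0]
    - [0,0,0]
    - [0,0,0]
    - [0,0,0]
    - [0,0,0]
    - [0,0,0]
    - [0,0,0]
  claw: [0.7,0.6,0.5,0.5,0.5,0.5,0.5,0.5,0.5,0.5,0.5]
  force: 20

```text
t: 20.05
tcp_pos: [798.6, 0.7, 235.0]
tcp_rot: [[-0.632, 0.69, -0.352], [0.598, 0.724, 0.344], [0.492, 0.006, -0.871]]
force: [-0.8, 0.7, 0.3]
grip_width: 42.7
gripper_force: 0.0
```

```bash
python3 - <<'E'
from h import *
np.set_printoptions(precision=3,suppress=True)
p,R,s=now();print(s["t"],p,s["force"],s["grip_width"],(p-G)@n)
im,_=optics.camera("side");D=_
print("bail",[(v["centre"],v["confidence"]) for v in optics.pinpoint("bail","side")[:2]])
a=cv2.resize(im[125:225,225:325,::-1],(400,400),interpolation=cv2.INTER_CUBIC)
it,Dt=optics.camera("top");b=cv2.resize(it[120:170,220:270,::-1],(400,400),interpolation=cv2.INTER_CUBIC)
cv2.imwrite("pics/s7.png",np.clip(np.hstack([a,b])*1.5,0,255).astype(np.uint8))
for nm,DD in(("side",D),("top",Dt)):
    P=cloud(nm,DD).reshape(-1,3);P=P[np.linalg.norm(P-G,axis=1)<60];T=np.stack([(P-G)@u,(P-G)@ys,(P-G)@n],1)
    B=T[(T[:,2]>-4)&(T[:,2]<20)];B=B[np.hypot(B[:,0],B[:,1])<35];print(nm,len(B),B.mean(0),B.max(0),B.min(0),"dir(up,left)",np.linalg.svd(B[:,:2]-B[:,:2].mean(0))[2][0])
E
```

```text
20.05 [798.559   0.697 234.96 ] [-0.811  0.684  0.302] 42.722537201534664 171.1897350751476
bail [([160.8, 249.3], 0.93)]
side 78 [-3.422  4.447  8.092] [19.66 12.44 17.01] [-28.074  -8.438  -2.956] dir(up,left) [-1.     0.013]
top 61 [ 1.208 -0.856  8.68 ] [23.177  5.519 17.165] [-27.671  -8.852  -3.217] dir(up,left) [ 1.    -0.017]
```

View pics/s7.png

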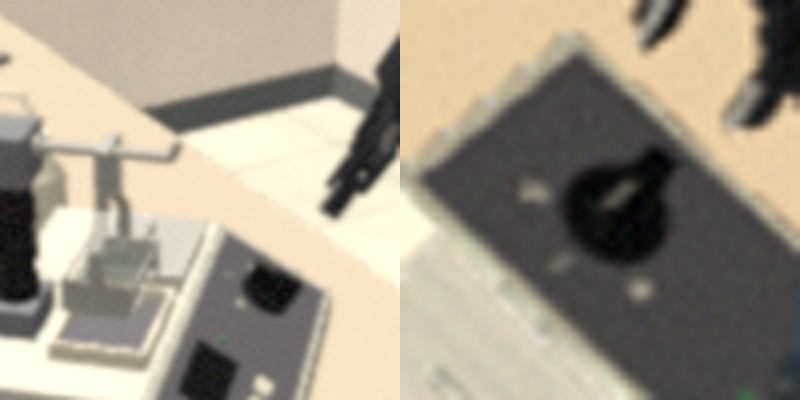

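The basket hangs upright behind the tip, with its loop at (108,145). The selector bar now lies straight up the panel, with a measured direction of (1.00, −0.02). The robot touches nothing, so I'm handing in.

```bash
python3 -c "
from rig import bot
print(bot.sign_off())"
```

```text
the job is handed in; nothing more can be done
None
```

The loaded basket hangs upright on the lift arm behind its tip, the selector is one click clockwise at its first position, the gripper is clear of everything, and the job was handed in at about 20 s; I moved nothing else.

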